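# Fit the propagator's sliding lid, feel for its tight spot and back it off

## Robot

A 7-joint arm with a two-finger parallel gripper is mounted at the origin on the work surface. World frame = base frame: x ahead of the robot, y to its left, z up, the work surface at z = 0. Lengths are in m, angles in degrees, forces in N, time in s.
With the tool pointing down it reaches from about 0.4 to 0.925 m from the base axis. Payload 4.1 kg.
Tool frame: the origin (TCP) lies between the finger pads; the fingertips stand 11 mm ahead of it and the grasp point (between the pads) lies 8 mm behind it; z points along the fingers, y is the line along which they close (so a half turn about z gives the same grasp; the last joint's range is limited). The gripper opens to 85 mm and grips with 20 to 120 N. Pads are 22 mm wide; open, the fingers measure 114 mm over their backs; the gripper's body (76 mm by 85 mm) begins 54 mm behind the grasp point. The pads swing forward as they close: fully open they stand 13 mm farther back than shut.
Start: joints at [-69.844, 22.827, 2.584, 88.041, -1.071, 69.15, -2.905], TCP at [0.283, 0.585, 0.242] pointing down, gripper open.
Joint ranges: [-161.44, 161.44], [-28.35, 127.94], [-78.24, 83.42], [0, 140.83], [-78.03, 258.03], [13.02, 114.36], [-168.23, 168.23]. Speed limits (degrees/s): [147.25, 147.25, 180, 180, 180, 180, 180].

## Interface

Orientations are given as [roll, pitch, yaw] about the fixed x, y, z axes, in that order (R = Rz(yaw) Ry(pitch) Rx(roll)).
In Python, from workcell import bot gives the robot as it stands. The module is installed in compiled form; this text tells all that it offers.
- The arm moves only by the tool carry_out, never from a script. Its argument "series" is one flat list of numbers, 7 for each row, row after row: the shift along the tool's x, y, z in units of 0.3 m (1.0 is 0.3 m), then the turn, a rotation vector about the tool's x, y, z in units of 90 degrees (1.0 is 90 degrees), then the opening, from 0 (shut) to 1 (fully open). A call has 1 to 10 rows; each row is the pose to reach, as a shift and turn from the pose commanded when the call began, along the tool's axes at that moment; what a row does not reach only later rows make up. A row lasts 1/10 s, in which the tool goes at most 50 mm and 8.59 degrees, less where a joint would pass 70% of its speed; a pose out of reach is approached as far as the arm can. A call with a number of a shift or a turn outside -1 to 1 is refused whole. A call with a gripper value outside its range is refused whole. The fingers move at their own pace and stop on an object; the grip force is fixed at half the most. Time passes only in rows, so rows that repeat a pose let the fingers close. It gives the time, the measured TCP pose, the force, the opening and the grip force at its end, in the units of the state.
- bot.observe(): the state, without advancing time (a new reading comes with each control period).
- bot.capture(name): name is "scene" or "side" or "wrist"; returns (picture, depth): 480x640x3 uint8, blue, green, red; 480x640 float32, m along the optical axis (not along the pixel's ray), 0 where there is no reading.
- bot.calibration(name): a dict with "fx", "fy", "cx", "cy" (pixels), "k1" (the pictures are not rectified: a ray, as slopes to the right and down, at radius r is drawn at 1 + k1 r^2 times it, then the intrinsics apply), "rvec" (rotation vector, rad) and "tvec" (3), from world to camera coordinates, as OpenCV has them; the wrist camera has in their place "tool_from_camera" (4x4, takes a point from camera to tool coordinates, whose origin is the TCP and whose axes are the flange's). Camera axes: x right, y down, z forward; pixel columns grow to the right and rows downward; lengths in m; the calibration is good to about 2 mm. A picture is of the moment at which its call begins: read the wrist's pose just before it. calibration takes no time and is no camera call.
- bot.hand_in(): hands the job in; it is judged then, once.
The state is a dict: "t": time; "joint_pos": joint angles; "joint_vel": joint speeds; "effort": joint torques, N m; "ee_pos": TCP position; "tool_rot": TCP orientation; "wrist_force": force on the tool from outside, world axes, zero at the start; "torque": the same for the moment, N m; "opening": finger opening in m; "finger_force": force on a finger pad.
Only numpy, scipy, OpenCV 4.12 (cv2) and the standard library are available. Lean on these libraries where they do the work, as an engineer would, in place of code of your own. Each camera call takes 0.05 s, during which the arm holds its last target. There are 200 camera calls.

## Task

Fit the white sliding lid into the green propagator base: lay it in the open loading bay, orange grip leading, and slide it under the crossbar, changing your hold to the orange grip on the far side because a hand cannot pass the bar. Slide it on gently until you feel it bind on the rubber seal pads, without forcing it, then draw it back so it stands about 20 mm clear of the pads and let go. Leave everything else on the bench where it is.

Things in the scene. Friction and masses are not known exactly. Their poses are not given: they have to be found in the camera images.
- lid: Sliding lid: white plastic plate 160 mm long (its x), 80 wide, 6 thick, about 200 g. Origin: centre of its underside; x points to its leading edge (nose), z up. Two upright grips, each 14 mm thick along x, 40 wide, rising 36 mm above the plate, are pinched across the 14 mm: orange at x = +65 mm, blue at x = -30 mm. Starts right way up on the bench, left of the base.
- lid_nose (a point): Middle of the lid's leading edge, at its underside (lid x = +80 mm).
- front_grip (a point): Centre of the top of the orange front grip (42 mm above the lid's underside).
- rear_grip (a point): Centre of the top of the blue rear grip (42 mm above the lid's underside).
- base: Low green tray fixed to the bench, 385 mm long (x -200 to +185), 130 wide. Origin on the bench top beneath the middle of its crossbar; x is the direction in which the lid slides in, z up. The lid rides on two side ledges, tops 40 mm above the bench, inner edges 58 mm apart. End wall at x = +179 mm, its top 48 mm above the bench.
- tight_spot (a point): Channel centre line at ledge height (40 mm), at the resting face of two black rubber seal pads, marked by red clips on the lips, 120 to 150 mm beyond the crossbar. Axes as the base. It stays put when the pads are pressed. The pads stand 20 to 42 mm either side of the centre line, tops 49 mm above the bench; the lid's nose meets them.
- seal (a joint): How far the rubber pads are pressed along the slide direction (m): 0 at rest, up to 0.030. They resist like a spring of about 0.7 N per mm, and spring back when the lid retreats. 20 mm (14 N) or more is forcing. The lid dragging on its ledges takes only 1 to 3 N, but can judder in short spikes.
- bay (a point): Loading bay of the base, open above: the point at base x = -135 mm on the centre line, at ledge height (40 mm). The bay runs from x = -200 (open end) to -70 mm, 96 mm wide between sides 12 mm high, then narrows as a funnel to 86 mm at x = -10 mm. A lid laid here with its nose 30 to 40 mm before the crossbar lies clear of the lips.
- channel (a point): Channel of the base, at base x = +90 mm, centre line, ledge height (40 mm). 86 mm wide, from the funnel to the end wall. Aluminium lips overhang the lid's edges: undersides 50 mm, tops 55 mm above the bench, 64 mm clear between; from x = 0, with a sloping lead-in from x = -24 mm. So the lid can enter only from the bay.
- crossbar (a point): Middle of the crossbar's top, 102 mm above the bench, at base x = 0. The bar is 12 mm thick along x and 12 mm high (underside 90 mm above the bench), on posts outside the channel. The lid's grips (tops at 82 mm when it rides on the ledges) pass beneath it, fingers do not.
- pot: Bystander: blue ceramic pot, 96 mm across, 85 mm high; origin at the centre of its underside.
- clay_pot: Bystander: terracotta pot, 80 mm across, 75 mm high; origin at the centre of its underside.
- trowel: Bystander: orange trowel with a black rubber grip, lying, about 290 mm long along its x (blade at +x), 35 mm high; origin beneath its middle.
- dibber: Bystander: bamboo dibber with a T handle, lying, about 240 mm long along its x, 18 mm high; origin beneath its shaft.
- brush: Bystander: wooden brush back, 160 x 35 x 22 mm, long along its x; origin at the centre of its underside.
- label_box: Bystander: cardboard box, 130 x 85 x 50 mm, long along its x; origin at the centre of its underside.
Not all that is in view belongs to the job. What is meant by the lid is not purple, and is the larger of those in its own colour.

How it is judged (in metres and radians):
On the way, in this order (a step that is already met when the one before it is completed fails the run):
1. the lid lies in the channels with its nose at least 30 mm beyond the crossbar (z of lid_nose in the frame of base between 0.034 and 0.048 m and y of lid_nose in the frame of base between -0.012 and 0.012 m and x of lid_nose in the frame of base above 0.03 m), for 0.1 s.
2. the lid's nose presses the rubber seal pads in by at least 2.5 mm (z of lid_nose in the frame of base between 0.034 and 0.048 m and y of lid_nose in the frame of base between -0.012 and 0.012 m and value of joint seal above 0.0025 m and x of lid_nose in the frame of tight_spot above 0 m), for 0.1 s.
At the end, for the whole second after the job is handed in: The lid lies flat in the channels (nose within 12 mm of the centre line and 34 to 48 mm above the bench, tilt under 0.06 rad, along the channel within 0.12 rad), at rest, its nose 8 to 35 mm short of the resting seal pads, and the pads have sprung back (under 2 mm) (z of lid_nose in the frame of base between 0.034 and 0.048 m and y of lid_nose in the frame of base between -0.012 and 0.012 m and x of lid_nose in the frame of tight_spot between -0.035 and -0.008 m and value of joint seal below 0.002 m and angle between lid's own z axis and vertical below 0.06 rad and angle between the x axis of lid and the x axis of base, either way round below 0.12 rad and linear speed of lid below 0.01 m/s); the robot touches nothing.
It fails at once if the seal pads are forced (pressed in 20 mm or more) (value of joint seal above 0.02 m).
It fails at once if a bystander (pot, clay pot, trowel, dibber, brush or label box) is moved by more than 40 mm (distance of any of pot, clay_pot, trowel, dibber, brush, label_box from where it was at the start of the episode above 0.04 m).
It also fails if it takes over 56 s, if anything falls off the work surface, if the arm or the gripper's body presses on something with over 40 N, if the wrist force passes 120 N, or if a joint passes its speed limit or range.

## Working session

There is one attempt and no reset: what is moved stays moved. The work goes in short steps, Python scripts to look and compute and a tool call to move; the robot and the scene stay as the last step left them, time stands still between calls to the robot, and variables do not carry over. Pictures are saved under pics/ and viewed, at most 10 in all, crops included, and the job is handed in when it is done.

Besides the shell and the picture viewer there is one more tool, called after "Emit:" as name(argument=value, ...) on one line, values as JSON. carry_out: Moves the arm, as the interface text tells. Shifts and turns lie within -1 to 1; 1 stands for 0.3 m of shift or 90 degrees of turn. Its arguments: {"type":"object","properties":{"series":{"type":"array"}},"required":["series"]}

```bash
mkdir -p pics; cat > h.py <<'E'
import numpy as np, cv2
from workcell import bot
from scipy.spatial.transform import Rotation as R
def cam(name,st=None):
    c=bot.calibration(name)
    if 'tool_from_camera' in c:
        st=st or bot.observe(); T=np.eye(4); T[:3,:3]=R.from_euler('xyz',st['tool_rot'],degrees=True).as_matrix(); T[:3,3]=st['ee_pos']
        W=T@np.array(c['tool_from_camera'])
    else:
        Rm=cv2.Rodrigues(np.array(c['rvec'],float))[0]; W=np.eye(4); W[:3,:3]=Rm.T; W[:3,3]=-Rm.T@np.array(c['tvec'],float).ravel()
    K=np.array([[c['fx'],0,c['cx']],[0,c['fy'],c['cy']],[0,0,1]],float); return K,np.array([c['k1'],0,0,0.]),W
def pts(C,uv,depth=None,z=None):
    K,d,W=C; uv=np.asarray(uv,float).reshape(-1,1,2)
    n=cv2.undistortPoints(uv,K,d)[:,0]; r=np.c_[n,np.ones(len(n))]
    if depth is not None: return (r*np.asarray(depth).reshape(-1,1))@W[:3,:3].T+W[:3,3]
    r=r@W[:3,:3].T; return W[:3,3]+r*((z-W[2,3])/r[:,2])[:,None]
E
python3 - <<'E'
from h import *
print(bot.observe())
ims=[]
for n in('scene','side'):
    im,d=bot.capture(n); cv2.imwrite(f'pics/{n}0.png',im); np.save(f'{n}0.npy',d); print(n,cam(n)[2][:3,3])
im,d=bot.capture('wrist');cv2.imwrite('pics/wrist0.png',im);print(bot.calibration('wrist'))
E
```

```text
{'t': 0.0, 'joint_pos': array([-69.84502445,  22.87296458,   2.5809357 ,  88.11353316,
        -1.0710089 ,  69.15016459,  -2.90557979]), 'joint_vel': array([ 0.06662829,  0.01832138,  0.05312292, -0.00757416,  0.04878888,
        0.02051873, -0.16683269]), 'effort': array([-3.52335892e-04, -4.75127470e+01,  1.36431254e+00, -2.54215246e+01,
        1.14611123e-02,  9.71320958e-03,  6.23556929e-06]), 'ee_pos': array([0.28290095, 0.5845307 , 0.24125688]), 'tool_rot': array([-1.79887804e+02,  8.47441561e-03,  1.54178017e+02]), 'wrist_force': array([-0.28738176,  0.54607513,  0.47173123]), 'torque': array([-0.02875515, -0.04534417,  0.04468149]), 'finger_force': 0.0, 'opening': 0.0851550195278478}
scene [1.00384938 0.47437262 0.97138571]
side [ 0.29084116 -1.17321949  0.78839854]
{'fx': 341.94536903847467, 'fy': 341.94536903847467, 'cx': 325.5641751142308, 'cy': 241.53566048854344, 'k1': -0.05030526024604517, 'tool_from_camera': array([[ 9.71442026e-04, -9.66162168e-01, -2.57933560e-01,
         6.46646549e-02],
       [ 9.99999366e-01,  7.91848582e-04,  8.00156708e-04,
         1.38128753e-04],
       [-5.68836817e-04, -2.57934173e-01,  9.66162325e-01,
        -1.32415088e-01],
       [ 0.00000000e+00,  0.00000000e+00,  0.00000000e+00,
         1.00000000e+00]])}
```

View pics/scene0.png

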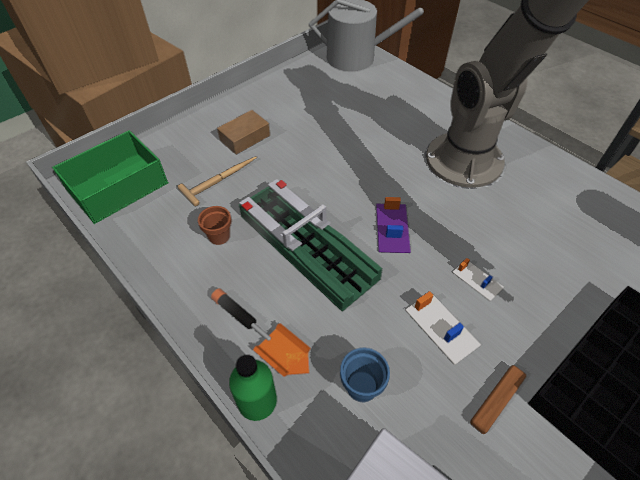

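View pics/side0.png

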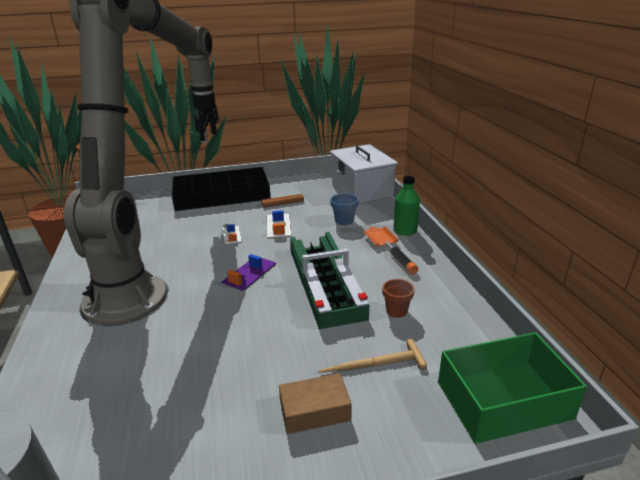

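Scene view candidates for the lid: purple lid (393,228) is excluded by colour. The small white one (475,280) is the smaller of its colour. The large white one (443,327), with orange grip (425,300) and blue grip (453,332), is my choice. The base's crossbar is at about (305,226), the red clips at (248,206) and (281,184), and the bay end at about (360,285).

```bash
cat > m0.py <<'E'
from h import *
im=cv2.imread('pics/scene0.png'); d=np.load('scene0.npy'); C=cam('scene')
hsv=cv2.cvtColor(im,cv2.COLOR_BGR2HSV); H,S,V=cv2.split(hsv)
vv,uu=np.mgrid[0:480,0:640]
P=pts(C,np.c_[uu.ravel(),vv.ravel()],depth=d.ravel()).reshape(480,640,3)
np.save('P.npy',P)
def box(u0,v0,u1,v1): return (uu>=u0)&(uu<=u1)&(vv>=v0)&(vv<=v1)
L=box(395,280,490,370)
print('bench z',np.median(P[380:400,420:440,2]))
w=L&(S<25)&(V>200)
blu=L&(H>105)&(H<130)&(S>150); ora=L&(H<20)&(S>150)
for n,m in(('white',w),('blue',blu),('orange',ora)):
    p=P[m]; print(n,m.sum(),p.mean(0),p.min(0),p.max(0))
w2=w&(P[...,2]<.015)
print('lid rect',cv2.minAreaRect(P[w2][:,:2].astype(np.float32)), np.median(P[w2][:,2]))
for n,m in(('blue',blu),('orange',ora)):
    t=m&(P[...,2]>.037); print(n,'top',t.sum(),P[t].mean(0))
B=box(235,170,390,310)
g=B&(H>55)&(H<95)&(S>80)&(P[...,2]>.005)
print('base green rect',cv2.minAreaRect(P[g][:,:2].astype(np.float32)),np.percentile(P[g][:,2],[5,50,95]))
red=B&((H<8)|(H>172))&(S>150)
k,lab,st,ce=cv2.connectedComponentsWithStats(red.astype(np.uint8))
for i in range(1,k):
    if st[i,4]>10: print('red',ce[i],st[i,4],P[lab==i].mean(0))
bar=B&(P[...,2]>.095)&(P[...,2]<.11)&(S<60)
print('bar',bar.sum(),cv2.minAreaRect(P[bar][:,:2].astype(np.float32)),P[bar].mean(0))
crop=cv2.resize(im[265:375,385:495],(440,440)); crop2=cv2.resize(im[170:310,230:390],(503,440)); cv2.imwrite('pics/crop0.png',np.hstack([crop,crop2])[:,:800])
E
python3 m0.py
```

```text
bench z -0.0003148090944378179
white 50 [0.48493701 0.29104842 0.02519825] [0.32751489 0.21874372 0.00220549] [1.00384938 0.47437262 0.97138571]
blue 209 [0.45794639 0.32520518 0.0377432 ] [0.30724067 0.29371323 0.00770557] [1.00384938 0.47437262 0.97138571]
orange 182 [0.47080702 0.23630675 0.03321763] [0.44806719 0.22546852 0.00741959] [0.48764718 0.24319149 0.04805165]
lid rect ((0.42202967405319214, 0.3071853220462799), (0.15516160428524017, 0.1829133778810501), 81.66259002685547) 0.005990715167757399
blue top 107 [0.48611806 0.33065595 0.05044884]
orange top 98 [0.46800837 0.23519706 0.04188041]
base green rect ((0.6699510812759399, 0.15436625480651855), (0.8787920475006104, 0.2886051535606384), 61.96372985839844) [0.0058433  0.03803194 0.05299077]
red [280.93023256 183.86046512] 43 [ 0.49326599 -0.23659607  0.06137496]
red [246.51923077 205.78846154] 52 [ 0.60572605 -0.23699693  0.06038159]
bar 283 ((0.5470251441001892, -0.07822249829769135), (0.13046026229858398, 0.015521043911576271), 0.07519392669200897) [ 0.5496108  -0.07777479  0.10064974]
```

View pics/crop0.png

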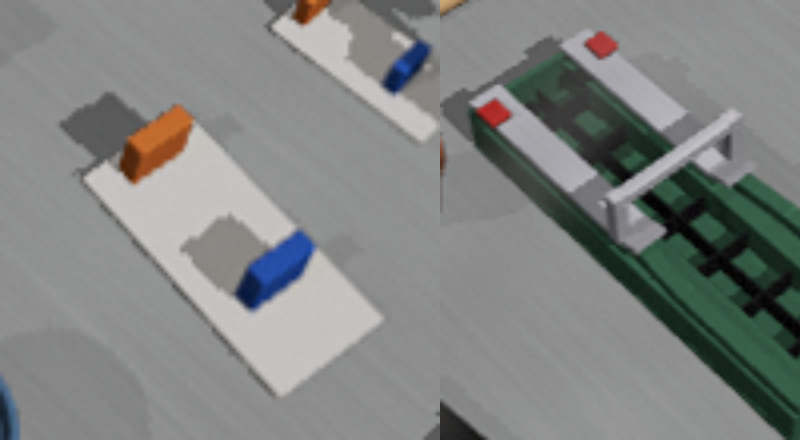

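The crop confirms the choice: a large white plate, orange grip at the far end and blue grip behind the middle, right way up. The base lies with its slide direction close to world -y. Next I'll clean up the lid's measured pose.

```bash
cat > m1.py <<'E'
exec(open('m0.py').read().split("print('bench z'")[0])
ok=d>0.1
m=L&ok&(S<60)&(V>120)&(P[...,2]>.004)&(P[...,2]<.009)
blu=L&ok&(H>105)&(H<130)&(S>120); ora=L&ok&(H<20)&(S>120)
def big(m):
    k,lab,st,ce=cv2.connectedComponentsWithStats(m.astype(np.uint8)); 
    return lab==1+np.argmax(st[1:,4])
m=big(m); blu=big(blu&(uu<470)); ora=big(ora&(uu<440))
q=P[m]; r=cv2.minAreaRect(q[:,:2].astype(np.float32)); print('lid',m.sum(),r,cv2.boxPoints(r).round(4).tolist())
for n,k in(('blue',blu),('orange',ora)):
    t=k&(P[...,2]>.0405)&(P[...,2]<.044)
    rr=cv2.minAreaRect(P[t][:,:2].astype(np.float32)); print(n,t.sum(),rr,P[t].mean(0))
for z0,z1,nm in((.0525,.0575,'lips'),(.038,.0425,'ledge'),(.05,.054,'sides')):
    t=B&ok&(P[...,2]>z0)&(P[...,2]<z1)
    if nm=='lips': t&=(S<60)
    rr=cv2.minAreaRect(P[t][:,:2].astype(np.float32)); print(nm,t.sum(),rr)
t=B&ok&(P[...,2]>.1)&(P[...,2]<.105)&(S<60); print('bartop',cv2.minAreaRect(P[t][:,:2].astype(np.float32)),P[t].mean(0))
t=B&ok&(H>55)&(H<95)&(S>80)&(P[...,2]>.01)&(P[...,2]<.07);t=big(t);print('base',cv2.minAreaRect(P[t][:,:2].astype(np.float32)))
E
python3 m1.py
```

```text
lid 1538 ((0.4740765690803528, 0.2992148697376251), (0.159267857670784, 0.08357763290405273), 81.47976684570312) [[0.42100000381469727, 0.22669999301433563], [0.503600001335144, 0.2143000066280365], [0.5271999835968018, 0.3718000054359436], [0.44449999928474426, 0.38420000672340393]]
blue 69 ((0.4796733260154724, 0.32800713181495667), (0.011822713539004326, 0.04031841456890106), 83.20679473876953) [0.48022982 0.32862212 0.04239007]
orange 61 ((0.46733126044273376, 0.23454734683036804), (0.012223148718476295, 0.04045950621366501), 87.172119140625) [0.46821163 0.23488546 0.04232856]Traceback (most recent call last):
  File "m1.py", line 14, in <module>
    t=B&ok&(P[...,2]>z0)&(P[...,2]<z1)
      ^
NameError: name 'B' is not defined
```

```bash
sed -i 's/^ok=d>0.1/ok=d>0.1; B=box(235,170,390,310)/' m1.py; python3 m1.py | tail -5; python3 - <<'E'
from h import *
st=bot.observe(); Rm=R.from_euler('xyz',st['tool_rot'],degrees=True).as_matrix(); print(Rm.round(4))
for yaw in(-98.1,):
  a=np.radians(yaw)
  # tool y along lid x (either sign), z down
  for s in(1,-1):
    y=s*np.array([np.cos(a),np.sin(a),0]); z=np.array([0,0,-1.]); x=np.cross(y,z); T=np.c_[x,y,z]
    print(s,(R.from_matrix(Rm.T@T).as_rotvec(degrees=True)/90).round(3), R.from_matrix(T).as_euler('xyz',degrees=True))
g=np.array([.4795,.3285,.15])
print((Rm.T@(g-st['ee_pos'])/.3).round(4))
E
```

```text
lips 996 ((0.5475996732711792, -0.08178716897964478), (0.3668244779109955, 0.12732753157615662), 89.66261291503906)
ledge 1153 ((0.45718854665756226, -0.06975385546684265), (0.3120861351490021, 0.38161662220954895), 0.08565331995487213)
sides 1004 ((0.5472383499145508, -0.0726764053106308), (0.38582950830459595, 0.12709563970565796), 89.8556900024414)
bartop ((0.5472275018692017, -0.07813199609518051), (0.013723270036280155, 0.12892411649227142), 89.10791015625) [ 0.5487481  -0.07837307  0.10186929]
base ((0.5873526334762573, -0.006015032529830933), (0.05268188193440437, 0.25446194410324097), 0.24271389842033386)
[[-9.001e-01  4.356e-01 -6.000e-04]
 [ 4.356e-01  9.001e-01 -1.400e-03]
 [-1.000e-04 -1.500e-03 -1.000e+00]]
1 [-0.000e+00  1.000e-03  1.803e+00] [180.    0.   -8.1]
-1 [-0.001 -0.    -0.197] [-180.     0.   171.9]
[-0.9616 -0.4828  0.3058]
```

Emit:
carry_out(series=[-0.96,-0.483,0.306,0,0,-0.197,0.6,-0.96,-0.483,0.306,0,0,-0.197,0.6,-0.96,-0.483,0.306,0,0,-0.197,0.6,-0.96,-0.483,0.306,0,0,-0.197,0.6,-0.96,-0.483,0.306,0,0,-0.197,0.6,-0.96,-0.483,0.306,0,0,-0.197,0.6,-0.96,-0.483,0.306,0,0,-0.197,0.6,-0.96,-0.483,0.306,0,0,-0.197,0.6,-0.96,-0.483,0.306,0,0,-0.197,0.6,-0.96,-0.483,0.306,0,0,-0.197,0.6])

```text
t: 1.15
ee_pos: [0.4785, 0.3308, 0.1507]
tool_rot: [179.9, -0.0, 172.0]
wrist_force: [0.6, 0.8, 0.6]
opening: 0.0513
finger_force: 0.0
```

```bash
cat > w.py <<'E'
from h import *
import sys
st=bot.observe(); im,d=bot.capture('wrist'); C=cam('wrist',st); nm=sys.argv[1]
cv2.imwrite(f'pics/{nm}.png',im); np.save(f'{nm}.npy',d)
print(st['t'],st['ee_pos'].round(4),st['tool_rot'].round(2),st['wrist_force'].round(1),round(st['opening'],4))
hsv=cv2.cvtColor(im,cv2.COLOR_BGR2HSV);H,S,V=cv2.split(hsv)
vv,uu=np.mgrid[0:480,0:640]; P=pts(C,np.c_[uu.ravel(),vv.ravel()],depth=d.ravel()).reshape(480,640,3)
lift=float(sys.argv[2]) if len(sys.argv)>2 else 0
for n,m in(('blue',(H>105)&(H<130)&(S>120)),('orange',(H<20)&(S>120))):
    m=m&(d>.02)&(abs(P[...,2]-.042-lift)<.003)
    k,lab,s,ce=cv2.connectedComponentsWithStats(m.astype(np.uint8))
    for i in range(1,k):
        if s[i,4]>150: q=P[lab==i]; r=cv2.minAreaRect(q[:,:2].astype(np.float32)); print(n,s[i,4],ce[i].round(),np.round(r[0],4),np.round(r[1],4),round(r[2],1),q[:,2].mean().round(4))
E
python3 w.py w1
```

```text
1.15 [0.4785 0.3308 0.1507] [ 1.7993e+02 -3.0000e-02  1.7202e+02] [0.6 0.8 0.6] 0.0513
blue 915 [322. 241.] [0.4781 0.3281] [0.0125 0.0386] 82.2 0.0427
orange 994 [194. 242.] [0.4659 0.2346] [0.0146 0.0395] 83.3 0.0425
```

View pics/w1.png

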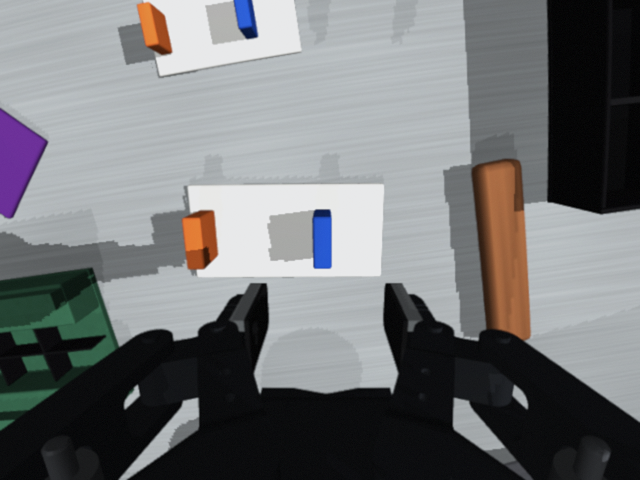

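Wrist view: the lid's edges run parallel to the image axes, blue grip at (322,240) between the fingers at (258,300) and (395,300). I'll descend and grip.

Emit:
carry_out(series=[0,-0.006,0.15,0,0,0,0.6,0,-0.006,0.3,0,0,0,0.6,0,-0.006,0.39,0,0,0,0.6,0,-0.006,0.42,0,0,0,0.6,0,-0.006,0.42,0,0,0,0,0,-0.006,0.42,0,0,0,0,0,-0.006,0.42,0,0,0,0,0,-0.006,0.42,0,0,0,0,0,-0.006,0.42,0,0,0,0,0,-0.006,0.42,0,0,0,0])

```text
t: 2.2
ee_pos: [0.4805, 0.3289, 0.0266]
tool_rot: [179.8, 0.2, 171.9]
wrist_force: [0.2, 1.1, 6.5]
opening: 0.013
finger_force: 61.8
```

```bash
python3 w.py w2
```

```text
2.2 [0.4805 0.3289 0.0266] [1.7980e+02 1.6000e-01 1.7192e+02] [0.2 1.1 6.5] 0.013
blue 3402 [326. 318.] [0.4788 0.3294] [0.0148 0.0402] 82.9 0.0427
orange 3512 [ 84. 318.] [0.4659 0.2357] [0.0151 0.0402] 81.9 0.0423
```

Emit:
carry_out(series=[0,0,-0.12,0,0,0,0,0,0,-0.26,0,0,0,0,-0.02,-0.04,-0.333,0,0,-0.01,0,-0.07,-0.16,-0.333,0,0,-0.02,0,-0.13,-0.31,-0.333,0,0,-0.035,0,-0.195,-0.46,-0.333,0,0,-0.05,0,-0.255,-0.61,-0.333,0,0,-0.065,0,-0.31,-0.74,-0.333,0,0,-0.08,0,-0.351,-0.839,-0.333,0,0,-0.089,0,-0.351,-0.839,-0.333,0,0,-0.089,0])

```text
t: 3.25
ee_pos: [0.5486, 0.0561, 0.1248]
tool_rot: [-179.8, 0.1, 179.4]
wrist_force: [-0.0, -0.3, -1.6]
opening: 0.013
finger_force: 60.7
```

Emit:
carry_out(series=[0,0,0,0,0,0,0,0,0,0,0,0,0,0])

```text
t: 3.45
ee_pos: [0.5474, 0.0649, 0.1244]
tool_rot: [179.9, -0.0, -180.0]
wrist_force: [-0.5, 1.5, -0.5]
opening: 0.0129
finger_force: 60.7
```

```bash
python3 w.py w3 0.1; python3 - <<'E'
from h import *
im,d=bot.capture('scene'); cv2.imwrite('pics/s3.png',im); np.save('s3.npy',d)
E
```

```text
3.45 [0.5474 0.0649 0.1244] [ 1.7994e+02 -2.0000e-02 -1.7999e+02] [-0.5  1.5 -0.5] 0.0129
blue 3305 [326. 320.] [0.5458 0.065 ] [0.04   0.0138] 0.9 0.1405
orange 2966 [ 82. 318.] [ 0.5462 -0.0296] [0.0404 0.0148] 1.0 0.1403
```

View pics/w3.png

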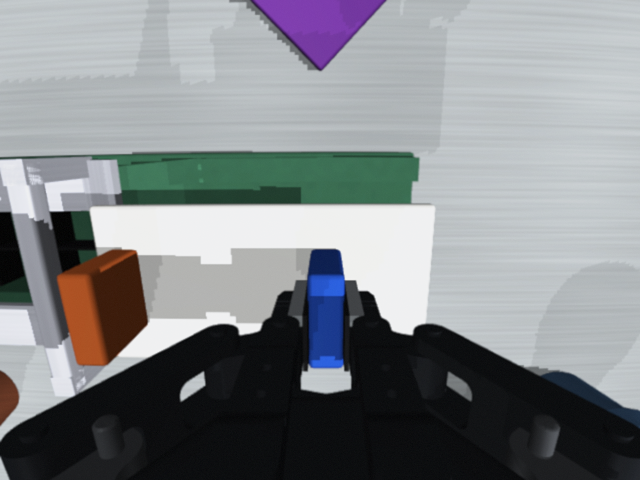

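```bash
python3 - <<'E'
from h import *
im=cv2.imread('pics/w3.png'); d=np.load('w3.npy'); st=bot.observe(); C=cam('wrist',st)
vv,uu=np.mgrid[0:480,0:640]; P=pts(C,np.c_[uu.ravel(),vv.ravel()],depth=d.ravel()).reshape(480,640,3)
S=cv2.cvtColor(im,cv2.COLOR_BGR2HSV)[...,1]
t=(d>.02)&(abs(P[...,2]-.102)<.004)&(S<60)&(uu<90); q=P[t]; print('bar',t.sum(),q.min(0),q.max(0),cv2.minAreaRect(q[:,:2].astype(np.float32)))
g=(S>60)&(uu<420)&(vv<200)&(P[...,2]>.045)&(P[...,2]<.056); print('green edge minx',np.percentile(P[g][:,0],[1,99]),'maxy',P[g][:,1].max())
w=(S<40)&(uu>80)&(vv>180)&(abs(P[...,2]-.106)<.006); q=P[w];print('lid',cv2.minAreaRect(q[:,:2].astype(np.float32)),q[:,2].mean(),np.polyfit(q[:,0],q[:,2],1),np.polyfit(q[:,1],q[:,2],1))
E
```

```text
bar 6544 [ 0.48497642 -0.08763082  0.09800006] [ 0.61427649 -0.04349931  0.10499326] ((0.5494133830070496, -0.06492364406585693), (0.1292635202407837, 0.043894313275814056), 0.7358738780021667)
green edge minx [0.48647106 0.50292876] maxy 0.11963621666157771
lid ((0.544990599155426, 0.03600861877202988), (0.08012782782316208, 0.16031691431999207), 1.326148271560669) 0.10451969304039768 [0.0007383  0.10412618] [0.0009839  0.10448475]
```

Wrist view: the lid is level over the bay, its edges parallel to the base; orange grip at (105,305), bar at (40,270), about 4 mm off centre. I'll correct that and lower the lid.

Emit:
carry_out(series=[-0.012,0,0.06,0,0,0,0,-0.012,0,0.12,0,0,0,0,-0.012,0,0.16,0,0,0,0,-0.012,0,0.18,0,0,0,0,-0.012,0,0.19,0,0,0,0,-0.012,0,0.19,0,0,0,0,-0.012,0,0.19,0,0,0,0])

```text
t: 4.25
ee_pos: [0.552, 0.0636, 0.068]
tool_rot: [180.0, 0.1, 179.9]
wrist_force: [0.5, -0.6, -1.8]
opening: 0.0129
finger_force: 60.8
```

```bash
python3 w.py w4 0.04
```

```text
4.25 [0.552  0.0636 0.068 ] [1.7998e+02 7.0000e-02 1.7992e+02] [ 0.5 -0.6 -1.8] 0.0129
blue 3179 [326. 318.] [0.5506 0.0633] [0.0143 0.0403] 89.6 0.0839
orange 3681 [ 86. 317.] [ 0.5508 -0.0311] [0.0404 0.0159] 0.6 0.0833
```

Emit:
carry_out(series=[0.003,0,0.004,0,0,0,0,0.003,0,0.004,0,0,0,0,0.003,-0.03,0.004,0,0,0,0,0.003,-0.06,0.004,0,0,0,0,0.003,-0.09,0.004,0,0,0,0,0.003,-0.12,0.004,0,0,0,0,0.003,-0.15,0.004,0,0,0,0,0.003,-0.15,0.004,0,0,0,0])

```text
t: 5.1
ee_pos: [0.5509, 0.0158, 0.0666]
tool_rot: [-179.9, 0.1, 179.8]
wrist_force: [-0.7, -1.8, 3.4]
opening: 0.0131
finger_force: 61.5
```

```bash
python3 w.py w5 0.04
```

```text
5.1 [0.5509 0.0158 0.0666] [-1.7991e+02  6.0000e-02  1.7977e+02] [-0.7 -1.8  3.4] 0.0131
blue 3403 [325. 318.] [0.5494 0.0156] [0.04   0.0144] 0.0 0.0826
orange 2874 [ 88. 317.] [ 0.5491 -0.077 ] [0.0396 0.0132] 2.3 0.0822
```

Emit:
carry_out(series=[0,-0.03,0,0,0,0,0,0,-0.06,0,0,0,0,0,0,-0.09,0,0,0,0,0,0,-0.12,0,0,0,0,0,0,-0.15,0,0,0,0,0,0,-0.18,0,0,0,0,0,0,-0.18,0,0,0,0,0,0,-0.18,0,0,0,0,0])

```text
t: 5.95
ee_pos: [0.5509, -0.0363, 0.0666]
tool_rot: [-180.0, 0.1, 179.9]
wrist_force: [0.1, 0.2, 4.9]
opening: 0.0129
finger_force: 61.7
```

```bash
python3 w.py w6 0.04
```

```text
5.95 [ 0.5509 -0.0363  0.0666] [-1.7997e+02  7.0000e-02  1.7990e+02] [0.1 0.2 4.9] 0.0129
blue 3403 [325. 318.] [ 0.5493 -0.0363] [0.0147 0.0401] 90.0 0.0826
orange 3526 [ 85. 317.] [ 0.5494 -0.1307] [0.0398 0.0155] 0.4 0.0823
```

View pics/w6.png

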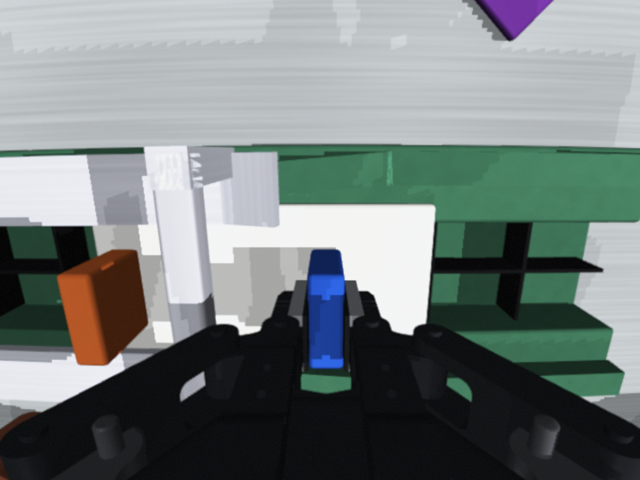

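Wrist view: the lid is under the crossbar (190,250), the orange grip is clear on the far side at (105,305), and the fingers on the blue grip (326,310) sit short of the bar. I'll release a little, lift over and take the orange grip.

Emit:
carry_out(series=[0,0,0,0,0,0,0.28,0,0,0,0,0,0,0.28,0,0,0,0,0,0,0.28,0,0,-0.1,0,0,0,0.28,0,0,-0.2,0,0,0,0.28,0,0,-0.31,0,0,0,0.28,0,-0.1,-0.33,0,0,0,0.36,0,-0.22,-0.33,0,0,0,0.36,0,-0.316,-0.33,0,0,0,0.36,0,-0.316,-0.33,0,0,0,0.36])

```text
t: 7.0
ee_pos: [0.5482, -0.1367, 0.1646]
tool_rot: [-179.8, -0.1, 179.5]
wrist_force: [-0.1, -0.6, 0.3]
opening: 0.031
finger_force: 0.0
```

```bash
python3 w.py w7 0.04
```

```text
7.0 [ 0.5482 -0.1367  0.1646] [-1.7978e+02 -1.3000e-01  1.7946e+02] [-0.1 -0.6  0.3] 0.031
blue 1198 [476. 251.] [ 0.5489 -0.0366] [0.0394 0.0141] 0.2 0.0825
orange 1166 [334. 253.] [ 0.5494 -0.1312] [0.0399 0.0129] 0.5 0.0827
```

Emit:
carry_out(series=[0,0,0,0,0,0,0.36,0,0,0.12,0,0,0,0.36,0,0,0.22,0,0,0,0.36,0,0,0.3,0,0,0,0.36,0,0,0.325,0,0,0,0.36,0,0,0.325,0,0,0,0.36,0,0,0.325,0,0,0,0,0,0,0.325,0,0,0,0,0,0,0.325,0,0,0,0,0,0,0.325,0,0,0,0])

```text
t: 8.05
ee_pos: [0.5507, -0.1296, 0.0681]
tool_rot: [180.0, 0.0, 180.0]
wrist_force: [0.3, 1.9, 4.1]
opening: 0.013
finger_force: 59.9
```

```bash
python3 w.py w8 0.04; python3 - <<'E'
from h import *
im=cv2.imread('pics/w8.png'); d=np.load('w8.npy'); C=cam('wrist'); h=cv2.cvtColor(im,cv2.COLOR_BGR2HSV);H,S,V=cv2.split(h)
vv,uu=np.mgrid[0:480,0:640]; P=pts(C,np.c_[uu.ravel(),vv.ravel()],depth=d.ravel()).reshape(480,640,3)
m=((H<6)|(H>172))&(S>150)&(d>.02)
k,lab,s,ce=cv2.connectedComponentsWithStats(m.astype(np.uint8))
for i in range(1,k):
    if s[i,4]>40: q=P[lab==i]; print(ce[i].round(),s[i,4],q.min(0).round(4),q.max(0).round(4))
E
```

```text
8.05 [ 0.5507 -0.1296  0.0681] [1.7996e+02 4.0000e-02 1.7996e+02] [0.3 1.9 4.1] 0.013
blue 3392 [564. 316.] [ 0.5494 -0.035 ] [0.0401 0.0153] 0.2 0.0824
orange 3334 [326. 318.] [ 0.5495 -0.1296] [0.0145 0.0405] 89.1 0.0827
[ 64. 170.] 2541 [ 0.4835 -0.2614  0.0481] [ 0.5026 -0.2268  0.0649]
[ 93. 383.] 120 [ 0.5385 -0.2481  0.0573] [ 0.5975 -0.183   0.1355]
```

View pics/w8.png

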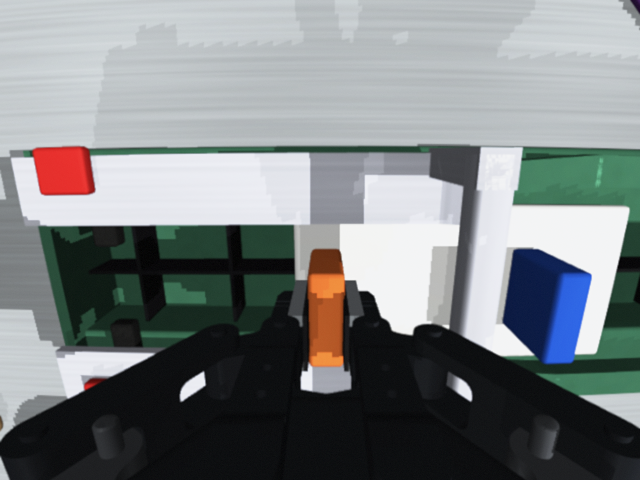

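Wrist view: the orange grip (326,310) is held and the blue grip (545,305) is behind the bar (490,240). A red clip is at (64,170) and the black pads ahead are at (108,236) and (125,332). I'll locate the pad faces.

```bash
python3 - <<'E'
from h import *
C=cam('wrist'); print(pts(C,[[123,236],[139,332],[95,236]],z=.049).round(4), pts(C,[[295,235]],z=.046).round(4), pts(C,[[36,170],[92,170]],z=.06).round(4))
im=cv2.imread('pics/w8.png'); print(im[236,85:145:4].tolist(), im[330,100:160:4].tolist())
E
```

```text
[[ 0.5239 -0.2237  0.049 ]
 [ 0.5737 -0.2235  0.049 ]
 [ 0.5238 -0.2373  0.049 ]] [[ 0.5242 -0.1438  0.046 ]] [[ 0.4926 -0.2508  0.06  ]
 [ 0.493  -0.226   0.06  ]]
[[55, 73, 40], [33, 43, 23], [22, 23, 20], [29, 31, 30], [31, 32, 31], [29, 29, 29], [30, 31, 30], [29, 30, 29], [22, 23, 22], [16, 17, 17], [46, 62, 34], [51, 67, 36], [29, 31, 24], [16, 15, 15], [15, 14, 15]] [[50, 67, 36], [43, 57, 32], [39, 52, 28], [26, 27, 28], [28, 28, 28], [32, 34, 33], [30, 30, 31], [29, 30, 30], [25, 26, 25], [18, 18, 18], [31, 41, 25], [42, 55, 29], [40, 54, 29], [40, 52, 29], [37, 50, 27]]
```

Emit:
carry_out(series=[0,-0.03,0,0,0,0,0,0,-0.06,0,0,0,0,0,0,-0.09,0,0,0,0,0,0,-0.12,0,0,0,0,0,0,-0.15,0,0,0,0,0,0,-0.18,0,0,0,0,0,0,-0.2,0,0,0,0,0,0,-0.217,0,0,0,0,0,0,-0.217,0,0,0,0,0,0,-0.217,0,0,0,0,0])

```text
t: 9.1
ee_pos: [0.5504, -0.1964, 0.068]
tool_rot: [-180.0, 0.0, 179.9]
wrist_force: [0.1, 1.8, 4.6]
opening: 0.0128
finger_force: 60.2
```

```bash
python3 w.py w9 0.04
```

```text
9.1 [ 0.5504 -0.1964  0.068 ] [-1.7997e+02  5.0000e-02  1.7986e+02] [0.1 1.8 4.6] 0.0128
blue 3346 [564. 316.] [ 0.5491 -0.1018] [0.0151 0.0399] 89.8 0.0824
orange 3297 [326. 317.] [ 0.5488 -0.1963] [0.0145 0.0397] 89.3 0.0826
```

Emit:
carry_out(series=[0,-0.015,0,0,0,0,0,0,-0.03,0,0,0,0,0,0,-0.03,0,0,0,0,0,0,-0.03,0,0,0,0,0])

```text
t: 9.55
ee_pos: [0.5505, -0.2044, 0.068]
tool_rot: [180.0, 0.0, 179.9]
wrist_force: [-0.3, 3.3, 5.7]
opening: 0.0129
finger_force: 60.3
```

Emit:
carry_out(series=[0,-0.008,0,0,0,0,0,0,-0.016,0,0,0,0,0,0,-0.016,0,0,0,0,0,0,-0.016,0,0,0,0,0])

```text
t: 9.95
ee_pos: [0.5506, -0.2084, 0.068]
tool_rot: [179.9, 0.0, 179.9]
wrist_force: [0.3, 5.0, 5.9]
opening: 0.0127
finger_force: 60.4
```

Emit:
carry_out(series=[0,-0.006,0,0,0,0,0,0,-0.01,0,0,0,0,0,0,-0.01,0,0,0,0,0,0,-0.01,0,0,0,0,0])

```text
t: 10.35
ee_pos: [0.5506, -0.2111, 0.0681]
tool_rot: [179.9, 0.0, 179.9]
wrist_force: [0.6, 4.9, 6.2]
opening: 0.0131
finger_force: 60.5
```

```bash
python3 w.py w10 0.04; python3 - <<'E'
import cv2;im=cv2.imread('pics/w10.png'); a=im[140:360,180:420]; cv2.imwrite('pics/w10c.png',cv2.resize(a,(720,600)))
E
```

```text
10.35 [ 0.5506 -0.2111  0.0681] [1.7989e+02 3.0000e-02 1.7995e+02] [0.6 4.9 6.2] 0.0131
blue 3403 [564. 316.] [ 0.5492 -0.1167] [0.0151 0.0403] 89.6 0.0826
orange 3293 [326. 317.] [ 0.5493 -0.2108] [0.04   0.0145] 0.1 0.0827
```

Emit:
carry_out(series=[0,-0.006,0,0,0,0,0,0,-0.01,0,0,0,0,0,0,-0.01,0,0,0,0,0,0,-0.01,0,0,0,0,0])

```text
t: 10.8
ee_pos: [0.5506, -0.2133, 0.068]
tool_rot: [179.8, 0.0, 180.0]
wrist_force: [-0.7, 6.8, 7.2]
opening: 0.0131
finger_force: 60.6
```

Emit:
carry_out(series=[0,-0.006,0,0,0,0,0,0,-0.01,0,0,0,0,0,0,-0.01,0,0,0,0,0,0,-0.01,0,0,0,0,0])

```text
t: 11.2
ee_pos: [0.5507, -0.2153, 0.0681]
tool_rot: [179.8, -0.0, -180.0]
wrist_force: [-1.5, 7.3, 8.0]
opening: 0.0128
finger_force: 60.7
```

```bash
python3 w.py w11 0.04; python3 - <<'E'
from h import *
print(bot.observe()['wrist_force']);im,d=bot.capture('scene');print(bot.observe()['wrist_force']); cv2.imwrite('pics/s11.png',cv2.resize(im[160:300,220:360],(600,600),interpolation=cv2.INTER_CUBIC))
E
```

```text
11.2 [ 0.5507 -0.2153  0.0681] [ 1.7975e+02 -1.0000e-02 -1.8000e+02] [-1.5  7.3  8. ] 0.0128
blue 3448 [564. 315.] [ 0.5492 -0.1208] [0.0402 0.0155] 0.1 0.0828
orange 3298 [326. 317.] [ 0.5491 -0.215 ] [0.0397 0.0145] 0.9 0.0827
[-0.87674863  8.0956438   8.2638049 ]
[-0.36187946  8.03741273  9.14289877]
```

View pics/w11.png

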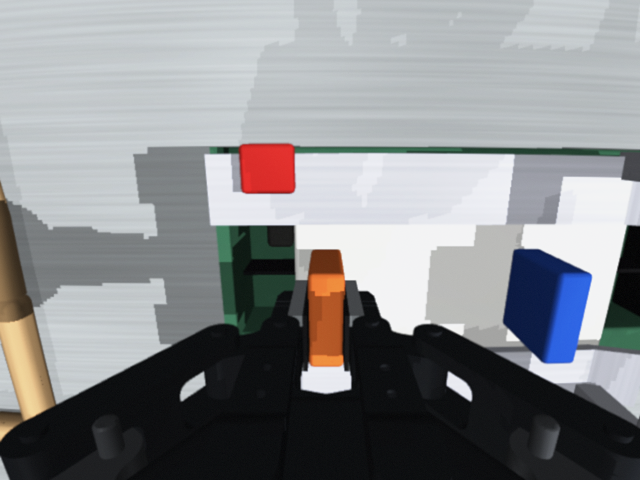

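Wrist view: the nose (294,235) is now against the left pad (280,237), beside the red clip (267,168). The pad has moved about 6 mm from its rest place, and the force has risen from 2 N to 8 N. It's binding, so I'll draw back now.

Emit:
carry_out(series=[0,0.015,0,0,0,0,0,0,0.035,0,0,0,0,0,0,0.055,0,0,0,0,0,0,0.075,0,0,0,0,0,0,0.09,0,0,0,0,0,0,0.095,0,0,0,0,0,0,0.095,0,0,0,0,0,0,0.095,0,0,0,0,0])

```text
t: 12.1
ee_pos: [0.5503, -0.1904, 0.068]
tool_rot: [-179.9, 0.0, 179.9]
wrist_force: [0.3, -3.6, 5.4]
opening: 0.0126
finger_force: 60.3
```

```bash
python3 w.py w12 0.04; python3 - <<'E'
from h import *
im=cv2.imread('pics/w12.png'); C=cam('wrist'); r=im[236,180:330].max(1).astype(int); print(r.tolist()); print(pts(C,[[u,236] for u in (200,220,240,260,295)],z=.048)[:,1].round(4))
E
```

```text
12.1 [ 0.5503 -0.1904  0.068 ] [-1.7994e+02  3.0000e-02  1.7990e+02] [ 0.3 -3.6  5.4] 0.0126
blue 3352 [564. 316.] [ 0.5488 -0.0961] [0.0398 0.0146] 0.3 0.0824
orange 3297 [326. 317.] [ 0.5489 -0.1902] [0.0401 0.0141] 0.3 0.0827
[73, 74, 74, 75, 72, 73, 73, 74, 74, 74, 74, 74, 72, 69, 74, 77, 75, 66, 44, 28, 28, 28, 26, 28, 28, 28, 26, 26, 42, 61, 65, 65, 66, 68, 66, 67, 66, 67, 67, 65, 55, 36, 25, 30, 33, 31, 32, 30, 32, 32, 32, 32, 30, 28, 31, 31, 29, 30, 31, 32, 31, 31, 29, 30, 31, 27, 23, 20, 20, 17, 15, 9, 6, 5, 6, 5, 5, 7, 14, 37, 58, 65, 68, 67, 67, 67, 67, 68, 65, 66, 67, 66, 67, 66, 68, 68, 67, 66, 68, 66, 66, 65, 67, 68, 67, 68, 67, 64, 67, 67, 68, 66, 64, 82, 134, 187, 227, 242, 245, 244, 244, 244, 244, 244, 244, 244, 244, 244, 244, 244, 244, 244, 244, 244, 244, 244, 243, 244, 244, 244, 244, 244, 244, 244, 244, 244, 244, 244, 244, 244]
[-0.2484 -0.2391 -0.2297 -0.2205 -0.2044]
```

Emit:
carry_out(series=[0,0,0,0,0,0,0.32,0,0,0,0,0,0,0.32,0,0,0,0,0,0,0.32,0,0,-0.08,0,0,0,0.32,0,0,-0.2,0,0,0,0.32,0,0,-0.33,0,0,0,0.32,0,0,-0.45,0,0,0,0.32,0,0,-0.45,0,0,0,0.32,0,0,-0.45,0,0,0,0.32])

```text
t: 13.05
ee_pos: [0.5503, -0.1893, 0.203]
tool_rot: [180.0, 0.1, 179.9]
wrist_force: [-0.9, 0.1, -0.3]
opening: 0.0273
finger_force: 0.0
```

```bash
python3 w.py w13 0.04
```

```text
13.05 [ 0.5503 -0.1893  0.203 ] [1.7997e+02 5.0000e-02 1.7994e+02] [-0.9  0.1 -0.3] 0.0273
blue 900 [446. 235.] [ 0.5489 -0.0961] [0.0138 0.0395] 89.6 0.0825
orange 845 [324. 235.] [ 0.5489 -0.1904] [0.0393 0.0124] 0.1 0.0827
```

View pics/w13.png

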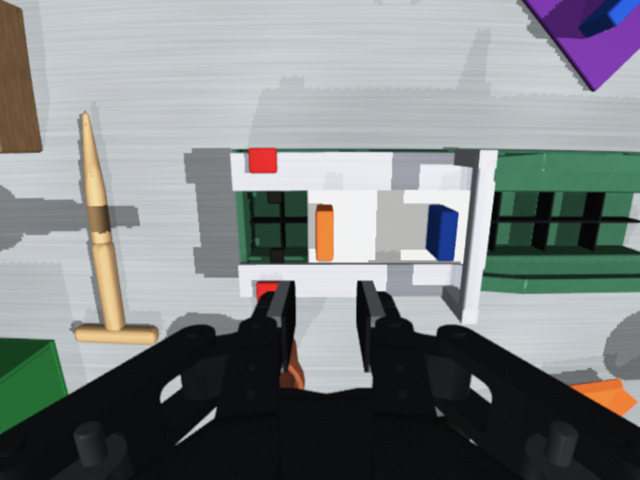

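The lid lies straight in the channel. Its nose (308,225) is about 18 mm short of the pads (285,197 and 285,257), and the gripper is clear.

```bash
python3 -c "
from workcell import bot
print(bot.hand_in())"
```

```text
the job is handed in; nothing more can be done
None
```

The job is handed in: the lid went under the crossbar and pressed the seal pads in by about 6 mm (about 8 N at the wrist), then was drawn back and released about 18 mm clear of them; the hand-in reported no verdict.

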